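# Slide the loaded tool tote into its parking bay and latch it

## Robot

A 6-joint arm with a two-finger parallel gripper is mounted at the origin on a cart in front of the work surface, level with it; the furniture and walls round the work are solid. World frame = base frame: x ahead of the robot, y to its left, z up, the work surface at z = 0. Lengths are in m, angles in rad, forces in N, time in s.
With the tool pointing down it reaches from about 0.425 to 0.95 m from the base axis. Payload 3.5 kg.
Tool frame: the origin (TCP) lies at the very end of the fingers, on their centre line; the grasp point (between the pads) lies 19 mm behind it (ctrl.grip_point_offset is the distance from the TCP to the grasp point, in m); z points along the fingers, y is the line along which they close (so a half turn about z gives the same grasp; the last joint's range is limited). The gripper opens to 85 mm and grips with 20 to 120 N. Pads are 22 mm wide; open, the fingers measure 114 mm over their backs; the gripper's body (76 mm by 85 mm) begins 54 mm behind the grasp point. The pads swing forward as they close: fully open they stand 13 mm farther back than shut.
Start: joints at [-1.364, 0.286, 1.577, -0, 1.279, -0.15], TCP at [0.236, -0.632, 0.231] pointing down, gripper open.
Joint ranges: [-2.77, 2.77], [-0.9, 2.22], [0.21, 2.48], [-1.53, 4.67], [0.24, 2.81], [-2.84, 2.84]. Speed limits (rad/s): [2.79, 2.79, 3.14, 3.14, 3.14, 3.14].

## Interface

Orientations are given as a unit quaternion [x, y, z, w].
In Python, from plant import ctrl gives the robot as it stands. The module is installed in compiled form; this text tells all that it offers.
- The arm moves only by the shell command python3 -m pendant 'ROWS' [OPENING] [FORCE]. ROWS is JSON, a list of rows, each an object of numbers: "dx", "dy", "dz": the shift along the tool's x, y, z in cm; "twist": the turn about the tool's z in degrees. A call has 1 to 10 rows; each row is the pose to reach, as a shift and turn from the pose commanded when the call began, along the tool's axes at that moment; what a row does not reach only later rows make up. A row lasts 1/8 s, in which the tool goes at most 62.5 mm and 10.7 degrees, less where a joint would pass 70% of its speed; a pose out of reach is approached as far as the arm can. A call with a gripper value outside its range is refused whole. OPENING is the opening in per cent of the stroke, from 0 (shut) to 100 (fully open), set as the call begins (- or left out, the last holds). The fingers move at their own pace and stop on an object; FORCE is the grip in N (left out, the last holds). Time passes only in rows, so rows that repeat a pose let the fingers close. It gives the time, the measured TCP pose, the force, the opening and the grip force at its end, in the units of the state.
- ctrl.get_state(): the state, without advancing time (a new reading comes with each control period).
- ctrl.read_camera(name): name is "side" or "top" or "wrist"; returns a dict with "img" (400x640x3 uint8, red, green, blue), "depth" (400x640 float32, m along the optical axis (not along the pixel's ray), 0 where there is no reading), "camera_matrix" (3x3 intrinsics, pixels), "distortion" ([k1, k2, p1, p2, k3] as OpenCV has them; the pictures are not rectified), "xyz" and "rotation" of the camera in the world; the wrist camera has in their place "tool_from_camera" (4x4, takes a point from camera to tool coordinates, whose origin is the TCP and whose axes are the flange's). Camera axes: x right, y up, looking along -z (the intrinsics and any distortion apply to the point x, -y, -z); pixel columns grow to the right and rows downward; lengths in m; the calibration is good to about 2 mm. A picture is of the moment at which its call begins: read the wrist's pose just before it.
- ctrl.sign_off(): hands the job in; it is judged then, once.
The state is a dict: "time": time; "qpos": joint angles; "dq": joint speeds; "joint_efforts": joint torques, N m; "eef_pos": TCP position; "tcp_rot": TCP orientation; "contact_force": force on the tool from outside, world axes, zero at the start; "wrist_torque": the same for the moment, N m; "opening": opening from 0.0 (shut) to 1.0 (fully open); "finger_force": force on a finger pad.
Only numpy, scipy, OpenCV 4.12 (cv2) and the standard library are available. Lean on these libraries where they do the work, as an engineer would, in place of code of your own. Each camera call takes 0.05 s, during which the arm holds its last target. There are 200 camera calls.

## Task

Push the loaded wooden tool tote along the worktop into its parking bay, long side first, until it stands against the backstop between the two side battens; push it low on its side, because it is narrow and must slide flat without tipping, and do not lift it or touch its tall carrying handle with the fingers. Then push the wooden turn button all the way across the mouth behind the tote so that it shuts it in. Leave the oil can, the glue bottle and the V-block as they stand.

Things in the scene. Friction and masses are not known exactly. Their poses are not given: they have to be found in the camera images.
- tote: open plywood tool tote, 90 mm along its x, 150 mm along its y. Origin: centre of its underside; z up. The two long side walls (flat faces at x = -45 and +45 mm, both alike) are 50 mm high; the steel parts inside rise to 54 mm. Weight about 0.85 kg, friction on the worktop about 0.6 (both vary): pushed below about 50 mm it slides, higher up it may tip over its far edge
- tote_handle: the tote's carrying handle, fixed to it, same origin and axes: at each end (y = -69 and +69 mm, 12 mm thick) an upright from 50 to 168 mm above the worktop (60 mm wide along x up to 68 mm high, 34 mm wide above), joined by a round bar of 16 mm diameter along y at x = 0, 152 mm up
- bay: parking bay of light wooden battens fixed to the worktop, 25 mm high, 18 mm thick. Origin: on the worktop, middle of the backstop's inner face; the tote goes in along +x, so the inside is at negative x. Side battens: inner faces at y = -87 and +87 mm, from x = 0 to -125 mm, then flared outward at 30 degrees to x = -165 mm, where they stand about 112 mm from the middle
- button_pivot (a point): pivot of the turn button, on top of the side batten at y = -96 mm, x = -108 mm in the bay's frame, 25 mm above the worktop
- button_peg (a point): middle of the upright peg on the turn button, 55 mm above the worktop: wooden peg of 12 mm diameter, 39 to 71 mm above the worktop, 52 mm from the pivot. The turn button is a wooden bar 16 mm wide, 26 to 40 mm above the worktop, that reaches 68 mm from the pivot
- turn_button (a joint): angle of the turn button in rad, growing clockwise seen from above: 0 is open, the bar pointing along the bay's -x turned 0.3 rad outward (to -y); 1.87 is fully across (its stop), the bar pointing along the bay's +y, 10 mm behind a tote that is home. It stays where it is left; the peg takes about 1 N to push
- oil_can: red pump oiler with a thin bent spout, body 62 mm wide, 156 mm high, behind the backstop; origin at its underside
- glue_bottle: small red bottle with a white nozzle, 22x32x102 mm, outside the bay's -y side batten; origin at its underside
- v_block: grey steel block with a V groove, 50x44x36 mm, on the worktop on the side from which the tote is pushed; origin at its underside
- tote_home (a point): where the centre of the tote's underside belongs: x = -45 mm, y = 0 in the bay's frame, same axes as the bay; the tote's x axis lies along the bay's (12 mm play at each end of the tote). At the start the tote is some 18 to 27 cm short of it along -x, and up to 25 mm aside and 0.25 rad askew

How it is judged:
By the outcome, as a careful person would: the job done as asked, in the order asked, and still so for the second after the job is handed in, with the robot touching nothing.
It also fails if it takes over 64 s, if anything falls off the work surface, if the arm or the gripper's body presses on something with over 40 N, if the wrist force passes 120 N, or if a joint passes its speed limit or range.

## Working session

There is one attempt and no reset: what is moved stays moved. The work goes in short steps, Python scripts to look and compute and a shell command to move; the robot and the scene stay as the last step left them, time stands still between calls to the robot, and variables do not carry over. Pictures are saved under pics/ and viewed, at most 10 in all, crops included, and the job is handed in when it is done.

```bash
mkdir -p pics
python3 - <<'E'
from plant import ctrl
import cv2,numpy as np
s=ctrl.get_state();print(s['time'],s['eef_pos'],s['tcp_rot'])
for n in['top','side']:
    c=ctrl.read_camera(n);cv2.imwrite(f'pics/{n}0.png',c['img'][:,:,::-1]);np.savez(f'{n}0.npz',**c)
    print(n,c['camera_matrix'],c['distortion'],c['xyz'],c['rotation'])
E
```

```text
0.0 [ 0.23566453 -0.63181528  0.22992119] [ 9.84128523e-01  1.77453155e-01 -3.67149503e-05 -1.19420311e-03]
top [[370.32259254   0.         320.48758529]
 [  0.         370.32259254 204.78689126]
 [  0.           0.           1.        ]] [-0.08640558  0.          0.          0.          0.        ] [ 0.41943942 -0.11280045  1.09083421] [ 0.02864926 -0.03943003 -0.70248361  0.71002906]
side [[480.87235738   0.         322.64100269]
 [  0.         480.87235738 197.68704511]
 [  0.           0.           1.        ]] [0.01546678 0.         0.         0.         0.        ] [ 0.11965389 -1.27617199  0.62907617] [ 0.53564063 -0.09111147 -0.12683818  0.82987945]
```

View pics/top0.png

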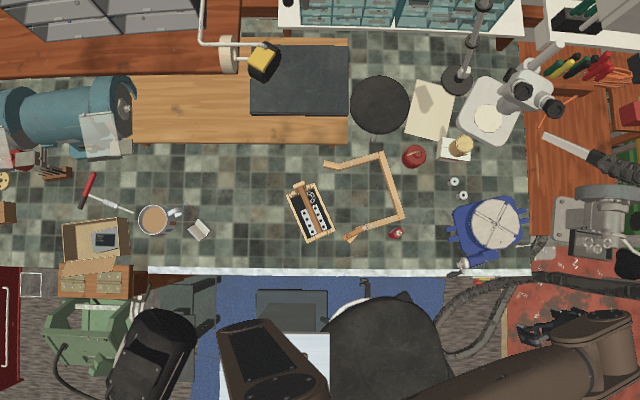

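View pics/side0.png

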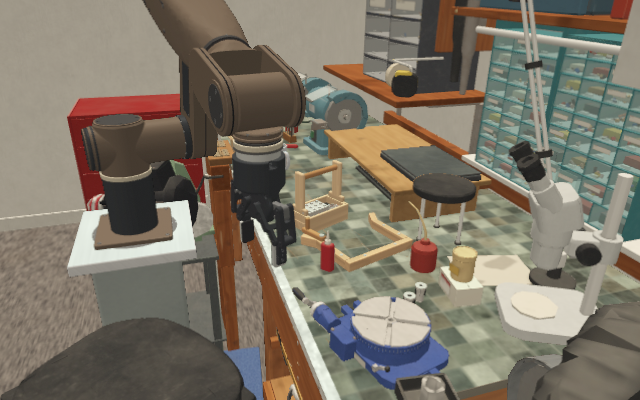

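The top view shows the tote around pixel (310,212). The bay is to its right: backstop near (392,185), the button end near (352,237). The glue bottle is at (396,232), the oil can at (414,156) and the V-block at (199,229). I'll zoom in with a magnified crop.

```bash
cat > h.py <<'E'
import numpy as np,cv2
from scipy.spatial.transform import Rotation as R
def ray(c,px,z):
    """pixel(s) to world points on plane z"""
    px=np.atleast_2d(np.array(px,float))
    u=cv2.undistortPoints(px[:,None],c['camera_matrix'],c['distortion'])[:,0]
    d=np.c_[u[:,0],-u[:,1],-np.ones(len(u))]
    q=np.array(c['rotation']);M=R.from_quat(q).as_matrix() if q.size==4 else q
    d=d@M.T;o=np.array(c['xyz']);return o+d*((z-o[2])/d[:,2])[:,None]
def proj(c,P):
    P=np.atleast_2d(np.array(P,float));q=np.array(c['rotation']);M=R.from_quat(q).as_matrix() if q.size==4 else q
    p=(P-np.array(c['xyz']))@M;p=p*[1,-1,-1]
    return cv2.projectPoints(p,np.zeros(3),np.zeros(3),c['camera_matrix'],c['distortion'])[0][:,0]
E
python3 - <<'E'
import cv2
i=cv2.imread('pics/top0.png')[135:260,270:440]
cv2.imwrite('pics/crop0.png',cv2.resize(i,None,fx=4.7,fy=4.7,interpolation=cv2.INTER_CUBIC))
E
```

```text
(no output)
```

View pics/crop0.png

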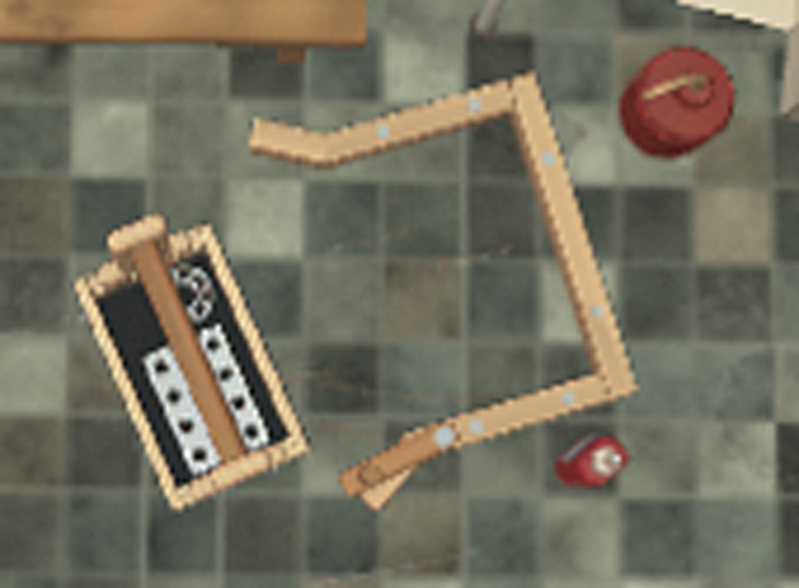

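Run:
```python
from h import *
c=dict(np.load('top0.npz'));f=lambda l,z:ray(c,np.array(l)/4.7+[269.9,134.9],z)[:,:2]
b=f([(533,72),(636,388)],.025)   # outer corners of backstop: x=+18,y=+-105
t=f([(77,285),(210,228),(307,450),(177,508)],.05)
p=f([(444,437)],.04)
print('back',b,np.linalg.norm(b[0]-b[1]))
y=(b[0]-b[1]);y/=np.linalg.norm(y);x=np.array([y[1],-y[0]]);o=b.mean(0)-.018*x
print('bay o',o,'x',x,'yaw',np.arctan2(x[1],x[0]))
print('pivot pred',o-.108*x-.096*y,'seen',p)
print('flare end pred',[o-.165*x+s*.112*y for s in(1,-1)],'seen',f([(252,135),(375,505)],.025))
print('tote',t,[np.linalg.norm(t[i]-t[i-1]) for i in range(4)])
tc=t.mean(0);tx=(t[1]+t[2]-t[0]-t[3]);tx/=np.linalg.norm(tx)
print('tote c',tc,'yaw',np.arctan2(tx[1],tx[0]),'in bay',(tc-o)@x,(tc-o)@y)
print('glue nozzle',f([(608,460)],.1),'vblock',ray(c,[(199,229)],.036)[:,:2])
```

```text
back [[ 0.686614   -0.31257404]
 [ 0.4883462  -0.37519972]] 0.20792329394625067
bay o [ 0.58205857 -0.32672276] x [ 0.30119608 -0.95356223] yaw -1.2648495930549366
pivot pred [ 0.45798742 -0.25265286] seen [[ 0.4565168  -0.25378588]]
flare end pred [array([ 0.63916019, -0.13565103]), array([ 0.42556225, -0.20311895])] seen [[ 0.6436423  -0.13622404]
 [ 0.41512225 -0.21348361]]
tote [[ 0.54526854 -0.03115853]
 [ 0.58088814 -0.11080707]
 [ 0.44761145 -0.17028794]
 [ 0.41232679 -0.09308594]] [np.float64(0.1466578100832193), np.float64(0.08725048247937765), np.float64(0.14594742042553188), np.float64(0.08488318768559669)]
tote c [ 0.49652373 -0.10133487] yaw -1.1462390888774598 in bay -0.24068413401923033 -0.013676844644149408
glue nozzle [[ 0.44206199 -0.34009503]] vblock [[0.44796916 0.2180658 ]]
```

```bash
python3 - <<'E'
from plant import ctrl
import numpy as np
print(np.round(ctrl.read_camera('wrist')['tool_from_camera'],3))
E
python3 -m pendant '[{"dx":42.2,"dy":-50.6,"twist":-94},{"dx":42.2,"dy":-50.6,"twist":-94},{"dx":42.2,"dy":-50.6,"twist":-94},{"dx":42.2,"dy":-50.6,"twist":-94},{"dx":42.2,"dy":-50.6,"twist":-94},{"dx":42.2,"dy":-50.6,"twist":-94},{"dx":42.2,"dy":-50.6,"twist":-94},{"dx":42.2,"dy":-50.6,"twist":-94},{"dx":42.2,"dy":-50.6,"twist":-94},{"dx":42.2,"dy":-50.6,"twist":-94}]' 100
```

```text
[[ 0.001  0.948  0.317  0.081]
 [ 1.    -0.    -0.001  0.   ]
 [-0.001  0.317 -0.948 -0.143]
 [ 0.     0.     0.     1.   ]]$[0]: bad value
```

```bash
python3 -m pendant '[{"dx":42.2,"dy":-50.6,"dz":0,"twist":-94},{"dx":42.2,"dy":-50.6,"dz":0,"twist":-94},{"dx":42.2,"dy":-50.6,"dz":0,"twist":-94},{"dx":42.2,"dy":-50.6,"dz":0,"twist":-94},{"dx":42.2,"dy":-50.6,"dz":0,"twist":-94},{"dx":42.2,"dy":-50.6,"dz":0,"twist":-94},{"dx":42.2,"dy":-50.6,"dz":0,"twist":-94},{"dx":42.2,"dy":-50.6,"dz":0,"twist":-94},{"dx":42.2,"dy":-50.6,"dz":0,"twist":-94},{"dx":42.2,"dy":-50.6,"dz":0,"twist":-94}]' 100
```

```text
time: 1.4
eef_pos: [0.4434, -0.0408, 0.2314]
tcp_rot: [0.541, 0.841, 0.0, 0.0]
contact_force: [1.8, -0.7, -0.3]
opening: 0.997
finger_force: 0.0
```

```bash
python3 -m pendant '[{"dx":2.3,"dy":2.3,"dz":0,"twist":0},{"dx":2.3,"dy":2.3,"dz":0,"twist":0},{"dx":2.3,"dy":2.3,"dz":5,"twist":0},{"dx":2.3,"dy":2.3,"dz":10,"twist":0},{"dx":2.3,"dy":2.3,"dz":15,"twist":0},{"dx":2.3,"dy":2.3,"dz":19,"twist":0},{"dx":2.3,"dy":2.3,"dz":21,"twist":0},{"dx":2.3,"dy":2.3,"dz":22.2,"twist":0},{"dx":2.3,"dy":2.3,"dz":22.2,"twist":0}]'
python3 - <<'E'
from plant import ctrl
import cv2,numpy as np
for n in['side','top']:
    c=ctrl.read_camera(n);np.savez(f'{n}1.npz',**c)
    i=c['img'][:,:,::-1];i=i[130:290,220:420] if n=='side' else i[135:260,270:440]
    cv2.imwrite(f'pics/{n}1.png',cv2.resize(i,None,fx=3.5,fy=3.5,interpolation=cv2.INTER_CUBIC))
a=cv2.imread('pics/side1.png')
E
```

```text
time: 2.52
eef_pos: [0.4542, -0.013, 0.0089]
tcp_rot: [0.542, 0.841, -0.0, -0.001]
contact_force: [-0.2, -0.3, 0.0]
opening: 1.001
finger_force: 0.0
```

View pics/side1.png

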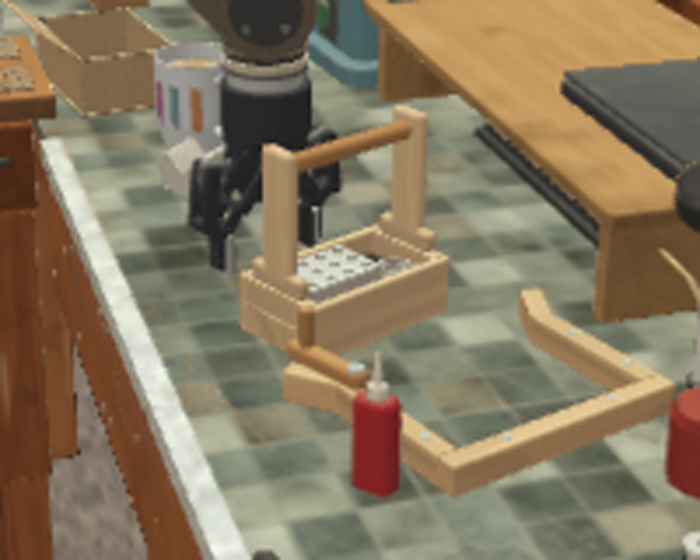

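View pics/top1.png

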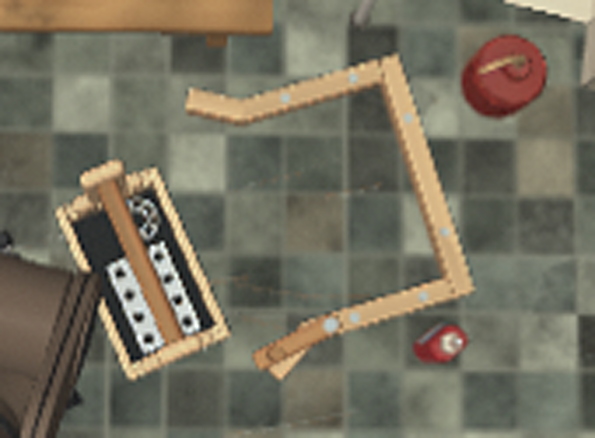

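Side view: the fingers stand just behind the tote with both open, and the body clears the handle. Top view: the tote is unmoved. Next I'll approach and start a slow push.

```bash
python3 -m pendant '[{"dx":-1.5,"dy":0,"dz":0,"twist":0},{"dx":-3,"dy":0,"dz":0,"twist":0},{"dx":-3.7,"dy":0,"dz":0,"twist":0},{"dx":-4.3,"dy":0,"dz":0,"twist":0},{"dx":-4.9,"dy":0,"dz":0,"twist":0},{"dx":-5.6,"dy":0,"dz":0,"twist":0},{"dx":-6.3,"dy":0,"dz":0,"twist":0},{"dx":-7,"dy":0,"dz":0,"twist":0},{"dx":-7.7,"dy":0,"dz":0,"twist":0},{"dx":-8.4,"dy":0,"dz":0,"twist":0}]'
python3 - <<'E'
from plant import ctrl
import cv2,numpy as np
s=ctrl.get_state();print(s['wrist_torque'])
for n in['side','top']:
    c=ctrl.read_camera(n);np.savez(f'{n}2.npz',**c)
    i=c['img'][:,:,::-1];i=i[130:290,220:420] if n=='side' else i[135:260,270:440]
    cv2.imwrite(f'pics/{n}2.png',cv2.resize(i,(400,320) if n=='side' else (800,588),interpolation=cv2.INTER_CUBIC))
a,b=cv2.imread('pics/side2.png'),cv2.imread('pics/top2.png')
b=cv2.resize(b,(400,294));b=np.vstack([b,np.zeros((26,400,3),np.uint8)])
cv2.imwrite('pics/both2.png',np.hstack([a,b]))
E
```

```text
time: 3.88
eef_pos: [0.4881, -0.0872, 0.0091]
tcp_rot: [0.542, 0.841, 0.001, -0.003]
contact_force: [-3.1, 8.0, 6.3]
opening: 0.998
finger_force: 4.0
[ 0.90306177  0.45237417 -0.02416392]
```

View pics/both2.png

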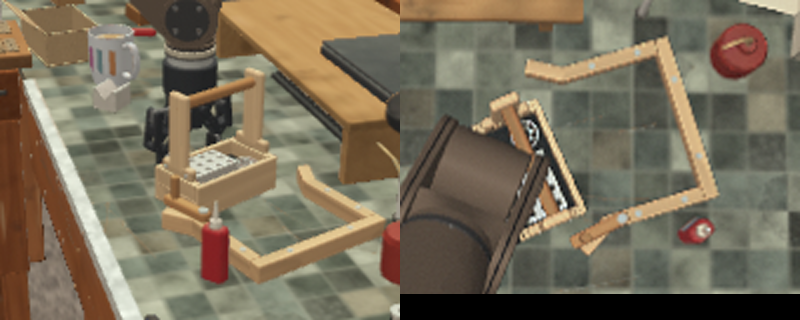

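Tote is sliding flat and square against both fingers, far rim from (540,100) to (585,210). I'll check the fingertip height, and the tote pose from the far rim.

Run:
```python
from h import *
s=dict(np.load('side1.npz'));print('tip seen (283.4,207.1)',proj(s,[(.413-.004,-.032-.002,z) for z in(.009,.022)]))
c=dict(np.load('top2.npz'))
r=ray(c,np.array([(540-400,100),(585-400,210)])/(400/170)+[269.9,134.9],.05)[:,:2];print(r,np.linalg.norm(r[0]-r[1]))
x=np.array([.3012,-.9536]);y=np.array([.9536,.3012]);o=np.array([.5821,-.3267])
ty=(r[0]-r[1]);ty/=np.linalg.norm(ty);tx=np.array([ty[1],-ty[0]]);tc=r.mean(0)-.045*tx
print('yaw rel',np.arctan2(tx@y,tx@x),'tote in bay',(tc-o)@x,(tc-o)@y)
T=np.array([.4881,-.0872]);print('tool in bay',(T-o)@x,(T-o)@y,'tool rel tote',(T-tc)@tx,(T-tc)@ty)
# top rim depth check
D=c['depth'];K=c['camera_matrix'];M=R.from_quat(c['rotation']).as_matrix()
for p in[(540-400,100),(562-400,155),(583-400,205)]:
    u,v=np.round(np.array(p)/(400/170)+[269.4,134.9]).astype(int);d=D[v-1:v+2,u-2:u+1]
    ud=cv2.undistortPoints(np.array([[[u,v]]],float),K,c['distortion'])[0,0]
    print([round(float(c['xyz'][2]+(M@(np.array([ud[0],-ud[1],-1])*q))[2]),4) for q in d.ravel()])
```

```text
tip seen (283.4,207.1) [[282.79954187 212.499864  ]
 [282.71722709 208.50362832]]
[[ 0.59870952 -0.15278577]
 [ 0.46623254 -0.20766942]] 0.14339583765423924
yaw rel 0.08682372046401189 tote in bay -0.19945649060015636 -0.0071110015954448285
tool in bay -0.2567 -0.017500999999999975 tool rel tote -0.057926694381347614 -0.005386808428591644
[0.0, -0.0003, 0.0002, 0.0511, 0.0481, 0.0006, 0.0518, 0.0498, 0.0017]
[0.0516, 0.0503, 0.0497, 0.0519, 0.0482, 0.0486, 0.0391, 0.0482, 0.0528]
[0.0527, 0.0492, 0.051, 0.0488, 0.0506, 0.0508, 0.0543, 0.051, 0.0526]
```

```bash
python3 -m pendant '[{"dx":0.6,"dy":0,"dz":0.7,"twist":0},{"dx":-0.3,"dy":0,"dz":0.7,"twist":0},{"dx":-1.1,"dy":0,"dz":0.7,"twist":0},{"dx":-1.9,"dy":0,"dz":0.7,"twist":0},{"dx":-2.7,"dy":0,"dz":0.7,"twist":0},{"dx":-3.5,"dy":0,"dz":0.7,"twist":0.5},{"dx":-4.3,"dy":0,"dz":0.7,"twist":1.2},{"dx":-5.1,"dy":-0.1,"dz":0.7,"twist":2},{"dx":-5.9,"dy":-0.1,"dz":0.7,"twist":3},{"dx":-6.7,"dy":-0.2,"dz":0.7,"twist":4}]'
cat > m.py <<'E'
from plant import ctrl
from h import *
import sys
k=sys.argv[1];s=ctrl.get_state();c=ctrl.read_camera('top');np.savez(f'top{k}.npz',**c)
cv2.imwrite(f'pics/top{k}.png',cv2.resize(c['img'][135:260,270:440,::-1],(800,588),interpolation=cv2.INTER_CUBIC))
x=np.array([.3012,-.9536]);y=np.array([.9536,.3012]);o=np.array([.5821,-.3267])
T=s['eef_pos'][:2]-o;q=s['tcp_rot'];a=2*np.arctan2(q[1],q[0])
print('tool in bay',T@x,T@y,'yaw rel',a-1.8767,s['contact_force'],s['wrist_torque'])
E
python3 m.py 3
```

```text
time: 5.22
eef_pos: [0.5157, -0.1513, 0.0025]
tcp_rot: [0.571, 0.821, 0.0, 0.0]
contact_force: [0.1, 3.9, -1.3]
opening: 1.0
finger_force: 1.8
tool in bay -0.18729307654083927 -0.010461087836796609 yaw rel 0.0498876389363101 [ 0.12932921  3.88377915 -1.26982695] [0.50734821 0.1179396  0.08173974]
```

View pics/top3.png

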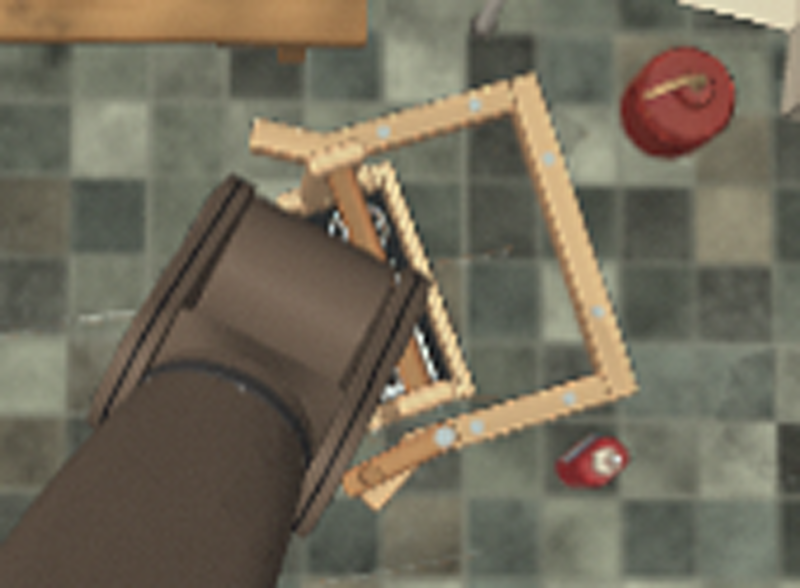

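The tote's front rim runs from (388,165) to (470,388). It is entering the mouth with gaps on both sides.

Run:
```python
from h import *
c=dict(np.load('top3.npz'))
x=np.array([.3012,-.9536]);y=np.array([.9536,.3012]);o=np.array([.5821,-.3267])
r=ray(c,np.array([(388,165),(471,390)])/4.706+[269.9,134.9],.05)[:,:2]
ty=(r[0]-r[1]);L=np.linalg.norm(ty);ty/=L;tx=np.array([ty[1],-ty[0]]);tc=r.mean(0)-.045*tx
print(L,np.arctan2(tx@y,tx@x),(tc-o)@x,(tc-o)@y,[((p-o)@x,(p-o)@y) for p in r])
```

```text
0.14521426637258444 0.0466287264943326 -0.13322895135205787 -0.0047567008967418075 [(np.float64(-0.09166066803921634), np.float64(0.06987182242753452)), (np.float64(-0.08489171335603589), np.float64(-0.07519000334703627))]
```

```bash
python3 -m pendant '[{"dx":-0.8,"dy":0,"dz":0,"twist":0.5},{"dx":-1.6,"dy":0,"dz":0,"twist":1.2},{"dx":-2.4,"dy":0,"dz":0,"twist":2},{"dx":-3.2,"dy":0,"dz":0,"twist":2.6},{"dx":-4,"dy":0,"dz":0,"twist":2.8},{"dx":-4.8,"dy":0,"dz":0,"twist":2.8},{"dx":-5.6,"dy":0,"dz":0,"twist":2.8},{"dx":-6.4,"dy":0,"dz":0,"twist":2.8},{"dx":-7.2,"dy":0,"dz":0,"twist":2.8},{"dx":-7.8,"dy":0,"dz":0,"twist":2.8}]'
python3 m.py 4
python3 -m pendant '[{"dx":-0.3,"dy":0,"dz":0,"twist":0},{"dx":-0.5,"dy":0,"dz":0,"twist":0},{"dx":-0.5,"dy":0,"dz":0,"twist":0}]'
python3 m.py 5
```

```text
time: 6.52
eef_pos: [0.5426, -0.2238, 0.0027]
tcp_rot: [0.591, 0.807, 0.0, -0.0]
contact_force: [-2.5, 6.2, 2.6]
opening: 1.003
finger_force: 3.0
tool in bay -0.11000665855463344 -0.0066437882734772325 yaw rel 0.0014451325411946048 [-2.51325921  6.20046016  2.57100702] [0.73081918 0.21421915 0.07177403]
time: 6.95
eef_pos: [0.5443, -0.2285, 0.0028]
tcp_rot: [0.59, 0.807, 0.0, 0.0]
contact_force: [-1.6, 3.6, 2.3]
opening: 1.001
finger_force: 2.4
tool in bay -0.10502725057011163 -0.006509989086337932 yaw rel 0.0017542288047203147 [-1.55532552  3.5714131   2.25161927] [ 0.60536784  0.21651958 -0.03320275]
```

```bash
python3 -m pendant '[{"dx":-0.2,"dy":0,"dz":0,"twist":0},{"dx":-0.4,"dy":0,"dz":0,"twist":0},{"dx":-0.4,"dy":0,"dz":0,"twist":0}]'
python3 -m pendant '[{"dx":-0.2,"dy":0,"dz":0,"twist":0},{"dx":-0.3,"dy":0,"dz":0,"twist":0},{"dx":-0.3,"dy":0,"dz":0,"twist":0}]'
python3 m.py 6
```

```text
time: 7.38
eef_pos: [0.5454, -0.2321, 0.0027]
tcp_rot: [0.59, 0.807, 0.0, -0.0]
contact_force: [-2.2, 5.3, 3.9]
opening: 1.0
finger_force: 2.8
time: 7.75
eef_pos: [0.5455, -0.232, 0.0027]
tcp_rot: [0.591, 0.807, 0.002, -0.003]
contact_force: [-3.5, 13.9, 8.6]
opening: 1.001
finger_force: 7.3
tool in bay -0.10129217803603716 -0.00641857532889793 yaw rel 0.0007601373104657583 [-3.51113477 13.87603641  8.59329737] [ 1.75859244  0.52758746 -0.14585962]
```

View pics/top6.png

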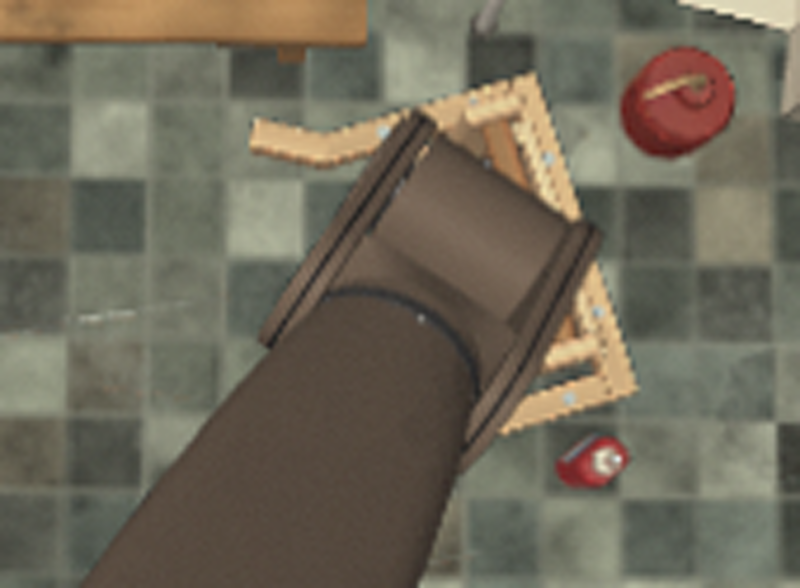

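Tote is home: its far rim is against the backstop, and the force rose with the tool at −101 mm. Retreat, lift, and close the fingers. A helper will work out the waypoints for the button.

```bash
python3 -m pendant '[{"dx":2,"dy":0,"dz":0,"twist":0},{"dx":4.5,"dy":0,"dz":0,"twist":0},{"dx":5.5,"dy":0,"dz":-4,"twist":0},{"dx":5.5,"dy":0,"dz":-9,"twist":0},{"dx":5.5,"dy":0,"dz":-12,"twist":0},{"dx":5.5,"dy":0,"dz":-12,"twist":0},{"dx":5.5,"dy":0,"dz":-12,"twist":0}]' 0
cat > w.py <<'E'
from plant import ctrl
from h import *
x=np.array([.3012,-.9536]);y=np.array([.9536,.3012]);o=np.array([.5821,-.3267]);B=np.c_[x,y]
def show(wp):
    """wp: bay x,y mm, yaw rel deg, z mm -> pendant numbers from the measured pose"""
    s=ctrl.get_state();p=s['eef_pos'];q=s['tcp_rot'];a=2*np.arctan2(q[1],q[0])
    tx=np.array([np.cos(a),np.sin(a)]);ty=np.array([np.sin(a),-np.cos(a)])
    print('now',B.T@(p[:2]-o)*1e3,p[2],np.degrees(a-1.8767))
    for X,Y,f,z in wp:
        d=o+B@np.array([X,Y])/1e3-p[:2]
        print(round(d@tx*100,1),round(d@ty*100,1),round((p[2]-z/1e3)*100,1),round(-(f-np.degrees(a-1.8767)),0))
def behind(th,gap):
    f=np.pi/2-th;P=np.array([-108,-96])+52*np.array([-np.cos(th),np.sin(th)])
    return *(P-(17+gap)*np.array([np.cos(f),np.sin(f)])),np.degrees(f)
E
python3 - <<'E'
from w import *
c=dict(np.load('top0.npz'))
P=np.array([-108,-96])+52*np.array([-np.cos(-.3),np.sin(-.3)]);P=o+B@P/1e3
print('peg pred world',P,'pix crop',(proj(c,[[*P,.071],[*P,.04]])-[269.9,134.9])*4.7)
X,Y,f=behind(-.3,14);show([(X,Y,90,100),(X,Y,90,46)])
E
python3 m.py 7
```

```text
time: 8.68
eef_pos: [0.5289, -0.1828, 0.1212]
tcp_rot: [0.59, 0.807, -0.0, -0.0]
contact_force: [-0.4, -0.1, -0.1]
opening: 0.001
finger_force: 0.0
peg pred world [ 0.42840792 -0.20988249] pix crop [[376.3498986  482.54972912]
 [371.46569288 482.9595737 ]]
now [-153.26235923   -7.38858799] 0.12121952015964302 0.11197566293028025
-0.4 -13.4 2.1 -90.0
-0.4 -13.4 7.5 -90.0
tool in bay -0.15326235923012002 -0.007388587990911318 yaw rel 0.001954344000236752 [-0.41893987 -0.11655958 -0.12932638] [0.02913862 0.00529303 0.04488349]
```

View pics/top7.png

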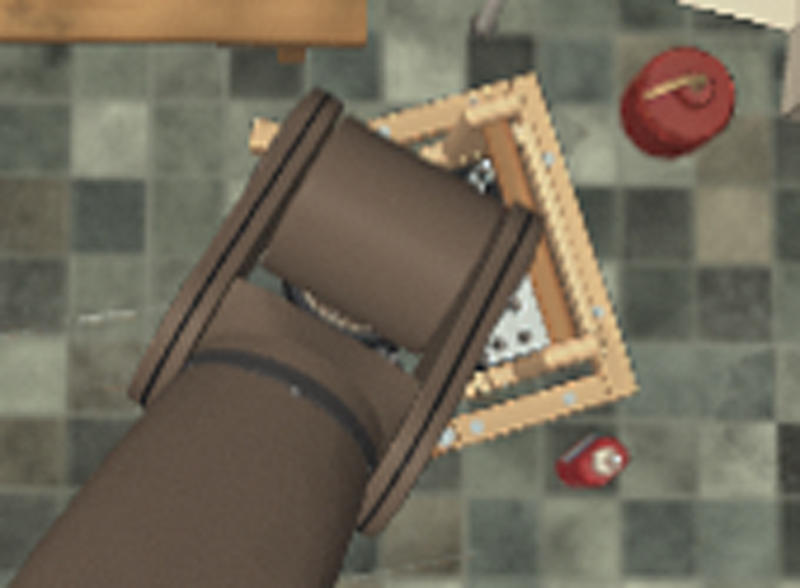

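The tote stayed home against the backstop. Next, move to the outer side of the peg.

```bash
python3 -m pendant '[{"dx":-0.4,"dy":-6,"dz":0,"twist":-10},{"dx":-0.4,"dy":-12,"dz":0,"twist":-20},{"dx":-0.4,"dy":-13.6,"dz":0,"twist":-30},{"dx":-0.4,"dy":-13.6,"dz":0,"twist":-40},{"dx":-0.4,"dy":-13.6,"dz":0,"twist":-50},{"dx":-0.4,"dy":-13.6,"dz":0,"twist":-60},{"dx":-0.4,"dy":-13.6,"dz":0,"twist":-70},{"dx":-0.4,"dy":-13.6,"dz":1,"twist":-80},{"dx":-0.4,"dy":-13.6,"dz":2,"twist":-90},{"dx":-0.4,"dy":-13.6,"dz":2,"twist":-90}]'
python3 - <<'E'
from plant import ctrl
from h import *
c=ctrl.read_camera('side');a=c['img'][130:290,220:420,::-1]
w=ctrl.read_camera('wrist')['img'][:,:,::-1]
cv2.imwrite('pics/p8.png',np.hstack([cv2.resize(a,(400,320)),cv2.resize(w,(400,250))[:320] if 0 else cv2.copyMakeBorder(cv2.resize(w,(400,250)),0,70,0,0,0)]))
from w import *
show([(*behind(-.3,14)[:2],90,47)]+[(*behind(t,0),47) for t in np.linspace(-.2,1.2,8)])
E
```

```text
time: 9.98
eef_pos: [0.3997, -0.2268, 0.0998]
tcp_rot: [-0.152, 0.988, 0.002, -0.002]
contact_force: [0.1, 0.3, -0.2]
opening: -0.002
finger_force: 0.0
now [-149.1954039  -143.17847812] 0.1013880737239659 89.95149395431281
-0.2 -0.1 5.4 -0.0
-2.0 0.6 5.4 -12.0
-3.0 1.1 5.4 -0.0
-4.1 1.3 5.4 11.0
-5.2 1.3 5.4 23.0
-6.2 1.1 5.4 34.0
-7.3 0.7 5.4 46.0
-8.2 0.1 5.4 57.0
-8.9 -0.6 5.4 69.0
```

View pics/p8.png

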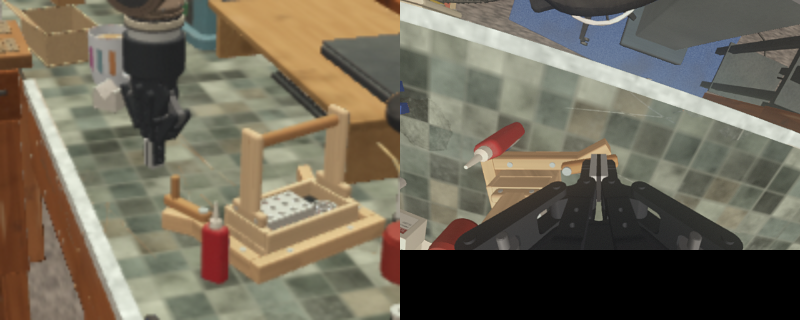

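Side view: the shut fingers are above and outside the peg (peg at 175,188). The tote sits in its bay and the bottle is untouched. Descend and push the peg round.

```bash
python3 -m pendant '[{"dx":0,"dy":0.2,"dz":3,"twist":0},{"dx":0,"dy":0.5,"dz":5.4,"twist":0},{"dx":-1,"dy":0.8,"dz":5.4,"twist":0},{"dx":-2,"dy":0.9,"dz":5.4,"twist":0},{"dx":-3,"dy":1.1,"dz":5.4,"twist":0},{"dx":-4.1,"dy":1.3,"dz":5.4,"twist":8},{"dx":-5.2,"dy":1.3,"dz":5.4,"twist":18},{"dx":-6.2,"dy":1.1,"dz":5.4,"twist":28},{"dx":-7.3,"dy":0.7,"dz":5.4,"twist":38},{"dx":-8.2,"dy":0.1,"dz":5.4,"twist":48}]'
cat > v.py <<'E'
from w import *
import sys
show([(*behind(t,g),47) for t,g in((1,0),(1.1,0),(1.2,0),(1.3,0),(1.4,0),(1.5,0),(1.57,0),(1.57,-3))])
s=ctrl.get_state();print(s['contact_force'])
E
python3 v.py
```

```text
time: 11.32
eef_pos: [0.4802, -0.202, 0.0493]
tcp_rot: [0.264, 0.964, -0.0, 0.0]
contact_force: [-1.7, -0.1, 0.3]
opening: -0.003
finger_force: 0.6
now [-149.61455784  -59.62613717] 0.04928907996873207 41.81412754777386
0.2 -0.1 0.2 9.0
-0.4 -0.0 0.2 15.0
-0.9 -0.0 0.2 21.0
-1.5 -0.1 0.2 26.0
-2.0 -0.2 0.2 32.0
-2.5 -0.3 0.2 38.0
-2.9 -0.5 0.2 42.0
-3.1 -0.7 0.2 42.0
[-1.72503974 -0.10407021  0.31424873]
```

```bash
python3 -m pendant '[{"dx":-0.4,"dy":0,"dz":0.2,"twist":10},{"dx":-0.9,"dy":0,"dz":0.2,"twist":18},{"dx":-1.5,"dy":-0.1,"dz":0.2,"twist":25},{"dx":-2,"dy":-0.2,"dz":0.2,"twist":32},{"dx":-2.5,"dy":-0.3,"dz":0.2,"twist":38},{"dx":-2.8,"dy":-0.5,"dz":0.2,"twist":42},{"dx":-2.8,"dy":-0.5,"dz":0.2,"twist":42}]'
python3 v.py
```

```text
time: 12.2
eef_pos: [0.5018, -0.2207, 0.0473]
tcp_rot: [0.59, 0.807, 0.0, 0.001]
contact_force: [-0.3, -0.3, -0.2]
opening: -0.003
finger_force: 0.0
now [-125.25439193  -44.612481  ] 0.04729069465479101 0.1755949695786569
2.5 -1.7 0.0 -33.0
2.2 -1.3 0.0 -27.0
1.7 -0.9 0.0 -21.0
1.3 -0.6 0.0 -15.0
0.8 -0.3 0.0 -10.0
0.3 -0.1 0.0 -4.0
-0.0 0.1 0.0 0.0
-0.3 0.1 0.0 0.0
[-0.27613275 -0.25889759 -0.21208982]
```

```bash
python3 -m pendant '[{"dx":-0.3,"dy":0,"dz":0,"twist":0},{"dx":-0.3,"dy":0,"dz":0,"twist":0}]' | grep -E 'eef|contact'
python3 -m pendant '[{"dx":-0.2,"dy":0,"dz":0,"twist":0},{"dx":-0.2,"dy":0,"dz":0,"twist":0}]' | grep -E 'eef|contact'
python3 - <<'E'
from h import *
from plant import ctrl
c=ctrl.read_camera('side');np.savez('side9.npz',**c)
from w import *
for n,t in(('open',-.3),('1.2',1.2),('shut',1.57)):
    P=np.array([-108,-96])+52*np.array([-np.cos(t),np.sin(t)]);P=o+B@P/1e3
    print(n,proj(c,[[*P,.071],[*P,.05]]))
E
```

```text
eef_pos: [0.5019, -0.2212, 0.0471]
contact_force: [-0.5, 8.5, 5.0]
eef_pos: [0.5019, -0.2213, 0.047]
contact_force: [-1.5, 13.6, 8.2]
open [[305.80852846 218.64496891]
 [305.79998187 225.87566889]]
1.2 [[332.80160872 216.95223575]
 [332.60956122 224.12928119]]
shut [[338.24828972 219.32075008]
 [338.01701856 226.55074837]]
```

The tool hit a firm stop exactly where the shut position was predicted. Back off, rise, and check numerically from the cameras.

```bash
python3 -m pendant '[{"dx":2,"dy":0,"dz":0,"twist":0},{"dx":5,"dy":0,"dz":0,"twist":0},{"dx":6,"dy":0,"dz":-6,"twist":0},{"dx":8,"dy":-3,"dz":-12,"twist":0},{"dx":12,"dy":-3,"dz":-16,"twist":0},{"dx":16,"dy":-3,"dz":-16,"twist":0},{"dx":20,"dy":-3,"dz":-16,"twist":0},{"dx":20,"dy":-3,"dz":-16,"twist":0},{"dx":20,"dy":-3,"dz":-16,"twist":0}]'
python3 - <<'E'
from plant import ctrl
from w import *
c=ctrl.read_camera('top');D=c['depth'];np.savez('top9.npz',**c)
v,u=np.mgrid[130:270,260:450];u=u.ravel();v=v.ravel();d=D[v,u];m=d>0;u,v,d=u[m],v[m],d[m]
n=cv2.undistortPoints(np.c_[u,v].astype(float)[:,None],c['camera_matrix'],c['distortion'])[:,0]
P=(np.c_[n[:,0],-n[:,1],-np.ones(len(n))]*d[:,None])@R.from_quat(c['rotation']).as_matrix().T+c['xyz']
b=(P[:,:2]-o)@B*1e3;z=P[:,2]*1e3
k=(b[:,0]>-200)&(b[:,0]<-96)&(abs(b[:,1]+40)<75)&(z>33)&(z<80)
for lo,hi in((33,45),(55,80)):
    q=b[k&(z>lo)&(z<hi)];print('button z',lo,hi,len(q),q.min(0),q.max(0),q.mean(0))
t=(abs(b[:,1])<95)&(b[:,0]>-96)&(b[:,0]<5)&(z>44)&(z<56);q=b[t].astype(np.float32);print('tote rim',cv2.minAreaRect(q))
E
```

```text
time: 13.88
eef_pos: [0.413, -0.044, 0.2064]
tcp_rot: [0.59, 0.807, -0.0, 0.001]
contact_force: [-0.6, 0.1, 0.2]
opening: -0.001
finger_force: 0.0
button z 33 45 131 [-116.0527134  -103.29540092] [-99.75204335 -28.52312156] [-108.89397621  -68.55383435]
button z 55 80 16 [-113.75803595  -49.45599644] [-103.84574214  -38.10362568] [-109.05243362  -43.50108666]
tote rim ((-44.5908317565918, -1.7796707153320312), (91.3684310913086, 150.31201171875), 0.17268791794776917)
```

Button fully across (peg at −109, −43.5 mm) and tote home (−44.6, −1.8 mm, square).

```bash
python3 -c "
from plant import ctrl
print(ctrl.sign_off())"
```

```text
the job is handed in; nothing more can be done
None
```

The tote stands square against the backstop, 2 mm off centre between the battens, and the turn button is fully across behind it; I handed the job in at about 14 s.

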